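# Register a stencil plate on the board's locating pin

### The arm

A 7-joint arm with a two-finger parallel gripper is mounted at the origin on the work surface. World frame = base frame: x ahead of the robot, y to its left, z up, the work surface at z = 0. Lengths are in m, angles in rad, forces in N, time in s.
With the tool pointing down it reaches from about 0.425 to 0.825 m from the base axis. Payload 3.6 kg.
Tool frame: the origin (TCP) lies midway between the tips of the shut fingers; the grasp point (between the pads) lies 19 mm behind it; z points along the fingers, y is the line along which they close (so a half turn about z gives the same grasp; the last joint's range is limited). The gripper opens to 85 mm and grips with 20 to 120 N. Pads are 22 mm wide; open, the fingers measure 114 mm over their backs; the gripper's body (76 mm by 85 mm) begins 54 mm behind the grasp point. The pads swing forward as they close: fully open they stand 13 mm farther back than shut.
Start: joints at [-1.312, 0.615, -0.013, 1.423, 0.008, 1.103, -0.04], TCP at [0.183, 0.624, 0.231] pointing down, gripper open.
Joint ranges: [-3.12, 3.12], [-0.3, 2.06], [-1.34, 1.32], [0.26, 2.42], [-1.36, 4.5], [0.01, 1.98], [-2.84, 2.84]. Speed limits (rad/s): [2.79, 2.79, 3.14, 3.14, 3.14, 3.14, 3.14].

### API

Orientations are given as a 3x3 rotation matrix whose columns are the frame's x, y, z axes.
In Python, from station import status, camera, camera_info, ticket, finder gives the robot as it stands. The module is installed in compiled form; this text tells all that it offers.
- The arm moves only by the tool drive_tool, never from a script. Its argument "steps" is text: rows parted by semicolons, each of 6 numbers parted by spaces: the shift along the tool's x, y, z each as a share of 0.25 m, from -1 to 1, then the turn, a rotation vector about the tool's x, y, z each as a share of 60 degrees, from -1 to 1. A call has 1 to 20 rows; each row is the pose to reach, as a shift and turn from the pose commanded when the call began, along the tool's axes at that moment; what a row does not reach only later rows make up. A row lasts 1/10 s, in which the tool goes at most 50 mm and 8.59 degrees, less where a joint would pass 70% of its speed; a pose out of reach is approached as far as the arm can. A call with a number of a shift or a turn outside -1 to 1 is refused whole. A call with a gripper value outside its range is refused whole. "fingers" is the opening, from -1 (shut) to 1 (fully open), set as the call begins (left out, the last holds). The fingers move at their own pace and stop on an object; the grip force is fixed at half the most. Time passes only in rows, so rows that repeat a pose let the fingers close. It gives the time, the measured TCP pose, the force, the opening and the grip force at its end, in the units of the state.
- status.sense(): the state, without advancing time (a new reading comes with each control period).
- camera(name): name is "scene" or "side" or "wrist"; returns the picture (420x560x3 uint8, blue, green, red); there is no depth.
- camera_info(name): a dict with "intrinsics" (3x3 intrinsics, pixels), "rvec" (rotation vector, rad) and "tvec" (3), from world to camera coordinates, as OpenCV has them. Camera axes: x right, y down, z forward; pixel columns grow to the right and rows downward; lengths in m; the calibration is good to about 2 mm. A picture is of the moment at which its call begins: read the wrist's pose just before it. camera_info takes no time and is no camera call; for the wrist camera it gives the pose at the moment of the call.
- ticket.hand_in(): hands the job in; it is judged then, once.
Trained networks look in the newest picture that a camera, given by its name, has taken for a name from the list of things; names that differ only in an ending like _2 or _b are one class to them, and where a whole thing is asked for, a point or a joint stands for the part that bears it (a point fixed in the world has none). Each returns a list of dicts, best first, with "score" (0 to 1); they miss things now and then, are a little off and sometimes report something else, mostly with a low value. They report only what shows in the picture. A call takes as long as a camera call. They do not tell look-alikes from the thing itself.
- finder.cut_out(name, camera): "region" (420x560 bool, what is visible of it) and "location" ([column, row] in pixels, amid what is visible of it).
The state is a dict: "time_s": time; "joint_pos": joint angles; "qd": joint speeds; "joint_torque": joint torques, N m; "position": TCP position; "eef_rot": TCP orientation; "ft_force": force on the tool from outside, world axes, zero at the start; "ft_torque": the same for the moment, N m; "grip_width": finger opening in m; "gripper_force": force on a finger pad.
Only numpy, scipy, OpenCV 4.12 (cv2) and the standard library are available. Lean on these libraries where they do the work, as an engineer would, in place of code of your own. Each camera call takes 0.05 s, during which the arm holds its last target. There are 200 camera calls.

### The job

Pick up the metal stencil plate by its wooden handle and put it on the wooden register board with its hole over the brass pin, nudging it gently along the slot until the hole drops over the pin. Leave the plate lying fully flat on the board, square with the board, its hole end at the slot and the rest of it over the middle of the board, and let go; never force it down on the pin, and leave the pot, the jar and the brass weight alone.

Things in the scene. Friction and masses are not known exactly. Their poses are not given: they have to be found in the camera images.
- handle (a point): Loose aluminium stencil plate, 160 (x) x 110 (y) x 8 mm thick, about 0.40 kg, with an upright dark wooden handle block at its middle, 40 (x) x 22 (y) mm, 48 mm tall above the plate. This point: middle of the block, 32 mm above the plate's underside. x points along the plate to the end with the hole (a blue patch marks the other end), y across, z up.
- hole (a point): The round through-hole in the stencil plate, 13 mm in diameter, its centre 45 mm from the plate's centre along the plate's +x. This point is the centre of the hole at the plate's underside; same axes as the handle.
- board: Fixed wooden register board, 200 (x) x 200 (y) x 12 mm thick; origin at the centre of its underside, on the table, so its top is at 12 mm; a red stripe marks its -x edge. The plate goes on with its +x the same way as the board's +x, its middle over about the board's x = 0.
- slot (a point): Middle of the slot: a dark flush strip, 26 x 80 mm, in the board's top, centred at board x = +45 mm, long along the board's y. One rigidly fixed brass pin, 10 mm across, 7 mm tall above the board, its last 1.5 mm tapering to 8 mm across, stands on its centre line anywhere from y = -20 to +20 mm of this point; where exactly is not measured: it must be seen or felt. Axes as the board.
- pot: Loose white ceramic pot with two pencils, 76 mm across, 100 mm tall (pencils to 175 mm); origin at the centre of its underside. Not to be disturbed.
- jar: Loose amber ink jar with a black cap, 60 mm across, 70 mm tall; origin at the centre of its underside. Not to be disturbed.
- weight: Loose brass paperweight, 52 mm across, 42 mm tall; origin at the centre of its underside. Not to be disturbed.
Mind the look-alikes: they are no part of the job. What is shaped like the part that bears handle but green or red is not meant.

How it is judged:
By the outcome, as a careful person would: the job done as asked, in the order asked, and still so for the second after the job is handed in, with the robot touching nothing.
It also fails if it takes over 67 s, if anything falls off the work surface, if the arm or the gripper's body presses on something with over 40 N, if the wrist force passes 120 N, or if a joint passes its speed limit or range.

## Working session

There is one attempt and no reset: what is moved stays moved. The work goes in short steps, Python scripts to look and compute and a tool call to move; the robot and the scene stay as the last step left them, time stands still between calls to the robot, and variables do not carry over. Pictures are saved under pics/ and viewed, at most 10 in all, crops included, and the job is handed in when it is done.

Besides the shell and the picture viewer there is one more tool, called after "Emit:" by a JSON object that holds its "api" and its "payload", one argument or row to a line. drive_tool: Moves the arm, as the interface text tells. Its arguments: {"type":"object","properties":{"steps":{"type":"string"},"fingers":{"type":"number"}},"required":["steps"]}

```bash
mkdir -p pics; python3 - <<'E'
from station import status,camera,camera_info
import cv2,numpy as np
s=status.sense();print(s['time_s'],s['position'],np.round(s['eef_rot'],3).tolist(),s['grip_width'])
a=[camera(n) for n in("scene","side")]
for n,i in zip(("scene","side"),a): cv2.imwrite(f"pics/{n}0.png",i)
for n in("scene","side","wrist"):
  c=camera_info(n);R=cv2.Rodrigues(np.array(c['rvec']))[0];print(n,np.round(c['intrinsics'],1).tolist(),(-R.T@np.array(c['tvec'])).round(3),R[2].round(2))
E
```

```text
0.0 [0.18302755 0.62288125 0.23011462] [[-0.959, 0.282, -0.001], [0.282, 0.959, -0.003], [-0.0, -0.003, -1.0]] 0.0852075356595132
scene [[413.1, 0.0, 276.3], [0.0, 413.1, 203.1], [0.0, 0.0, 1.0]] [1.249 0.424 0.855] [-0.62 -0.39 -0.68]
side [[524.3, 0.0, 279.9], [0.0, 524.3, 205.0], [0.0, 0.0, 1.0]] [ 0.433 -1.094  1.228] [ 0.04  0.67 -0.74]
wrist [[296.4, 0.0, 281.6], [0.0, 296.4, 215.0], [0.0, 0.0, 1.0]] [0.104 0.647 0.372] [ 0.3  -0.09 -0.95]
```

View pics/scene0.png

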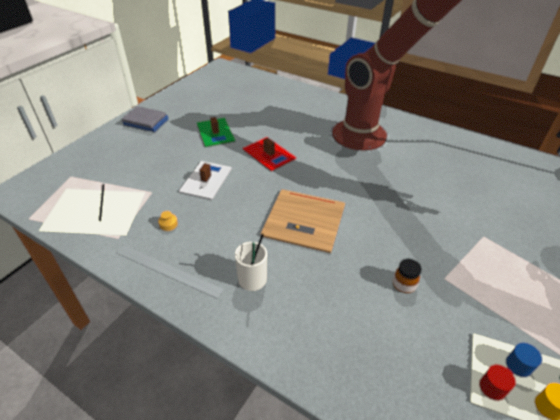

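View pics/side0.png

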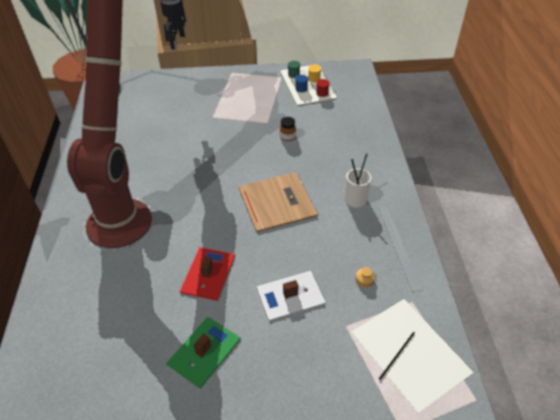

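Candidates for the plate in the scene and side pictures are green (scene 214,128 / side 204,350), red (270,150 / 208,273) and bare metal (205,177 / 291,294). I choose the bare metal one. The board is at side (278,200), with its slot at (291,196). Next I'll measure by rectifying to top-down views, which also gives the close crop.

```bash
cat > h.py <<'E'
import cv2,numpy as np
from station import status,camera,camera_info,finder
def P(c):
    R=cv2.Rodrigues(np.array(c['rvec'],float))[0];return np.array(c['intrinsics'])@np.c_[R,np.array(c['tvec']).ravel()]
def unproj(c,uv,z):
    p=P(c);H=np.c_[p[:,0],p[:,1],p[:,2]*z+p[:,3]]
    return cv2.perspectiveTransform(np.array(uv,float).reshape(-1,1,2),np.linalg.inv(H)).reshape(-1,2)
def proj(c,X):
    q=P(c)@np.r_[np.array(X,float).T,np.ones((1,len(X)))];return (q[:2]/q[2]).T
def topdown(img,c,x0,y0,w,h,z,s):  # col = (y0-y)*s , row=(x0-x)*s : x up, y left
    p=P(c);H=np.c_[p[:,0],p[:,1],p[:,2]*z+p[:,3]]
    A=np.array([[0,-1/s,x0],[-1/s,0,y0],[0,0,1]])
    return cv2.warpPerspective(img,H@A,(w,h),flags=cv2.INTER_CUBIC|cv2.WARP_INVERSE_MAP)
E
python3 - <<'E'
from h import *
for n in("side","scene"):
    img=cv2.imread(f"pics/{n}0.png");c=camera_info(n)
    hsv=cv2.cvtColor(img,cv2.COLOR_BGR2HSV)
    for t,z in(("handle",.008),("board",.012)):
        camera(n)
        for r in finder.cut_out(t,n):
            m=r['region'].astype(np.uint8);cs=max(cv2.findContours(m,0,1)[0],key=cv2.contourArea)
            pts=unproj(c,cs.reshape(-1,2),z).astype(np.float32)
            b=cv2.minAreaRect(pts);print(n,t,round(r['score'],2),np.round(r['location']),m.sum(),np.round(b[0],3),np.round(b[1],3),round(b[2],1))
c=camera_info("side");img=cv2.imread("pics/side0.png")
p=unproj(c,[[291,294]],.008)[0];q=unproj(c,[[278,200]],.012)[0];print(p,q)
a=topdown(img,c,p[0]+.13,p[1]+.13,390,390,.008,1500);b=topdown(img,c,q[0]+.13,q[1]+.13,390,390,.012,1500)
cv2.imwrite("pics/crop1.png",np.hstack([a,b]))
E
```

```text
side handle 0.85 [208. 272.] 1870 [ 0.276 -0.22 ] [0.166 0.112] 71.2
side handle 0.8 [288. 297.] 2158 [ 0.503 -0.311] [0.164 0.118] 14.4
side handle 0.59 [205. 357.] 2624 [ 0.271 -0.458] [0.161 0.114] 50.4
side board 0.82 [277. 203.] 3018 [0.49  0.039] [0.202 0.21 ] 14.9
scene handle 0.86 [268. 155.] 869 [ 0.282 -0.209] [0.164 0.109] 72.4
scene handle 0.76 [207. 177.] 1225 [ 0.509 -0.304] [0.169 0.118] 14.4
scene handle 0.61 [215. 132.] 782 [ 0.273 -0.456] [0.185 0.112] 51.9
scene board 0.67 [304. 219.] 3703 [0.498 0.049] [0.215 0.203] 14.6
[ 0.50628345 -0.30841093] [0.49447641 0.04140746]
```

View pics/crop1.png

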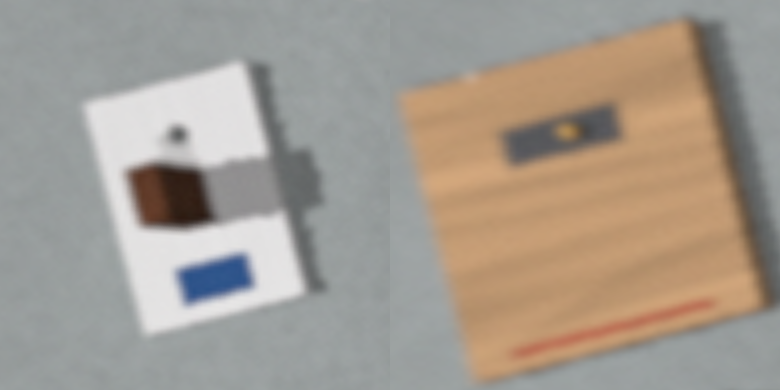

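The crop shows the bare metal plate: corners (84,103), (248,61), (306,292), (145,335), dark handle, hole at (178,132), blue patch at (216,278). Its heading is about 14.6°. The board heading is about 14.9°, with the pin seen at (567,130) and the red stripe at the far end. The arm can move now, passing over the board for a close look at the pin.

Emit:
{"api": "drive_tool", "payload": {
  "steps": "-0.97 -0.64 0 0 0 -0.51;-0.97 -0.64 0 0 0 -0.51;-0.97 -0.64 0 0 0 -0.51;-0.97 -0.64 0 0 0 -0.51;-0.97 -0.64 0 0 0 -0.51;-0.97 -0.64 0 0 0 -0.51;-0.97 -0.64 0 0 0 -0.51",
  "fingers": 1
}}

```text
time_s: 1.2
position: [0.3772, 0.3948, 0.2315]
eef_rot: [[-0.973, -0.233, 0.004], [-0.233, 0.973, -0.005], [-0.003, -0.005, -1.0]]
ft_force: [0.3, -0.7, -0.1]
grip_width: 0.0854
gripper_force: 0.0
```

Emit:
{"api": "drive_tool", "payload": {
  "steps": "-0.24 -1 0 0 0 0;-0.24 -1 0 0 0 0;-0.24 -1 0 0 0 0;-0.24 -1 0 0 0 0;-0.24 -1 0 0 0 0;-0.24 -1 0 0 0 0"
}}

```text
time_s: 1.8
position: [0.4938, 0.1663, 0.2314]
eef_rot: [[-0.972, -0.234, 0.002], [-0.234, 0.972, -0.005], [-0.001, -0.005, -1.0]]
ft_force: [-0.2, 0.8, 0.4]
grip_width: 0.0852
gripper_force: 0.0
```

Emit:
{"api": "drive_tool", "payload": {
  "steps": "0.2 -0.4 0 0 0 -0.03;0.2 -0.4 0 0 0 -0.03;0.2 -0.4 0 0 0 -0.03;0.2 -0.4 0 0 0 -0.03;0.2 -0.4 0 0 0 -0.03"
}}

```text
time_s: 2.3
position: [0.4669, 0.067, 0.2316]
eef_rot: [[-0.961, -0.278, 0.001], [-0.278, 0.961, 0.002], [-0.001, 0.001, -1.0]]
ft_force: [-1.0, 0.7, -0.0]
grip_width: 0.0852
gripper_force: 0.0
```

```bash
python3 - <<'E'
from h import *
s=status.sense();c=camera_info("wrist");img=camera("wrist");print(s['position'],np.round(s['eef_rot'],3).tolist())
cv2.imwrite("pics/w0.png",img);np.save("w0.npy",P(c))
for t in("board","slot"):
  for r in finder.cut_out(t,"wrist"):
    m=r['region'].astype(np.uint8);cs=max(cv2.findContours(m,0,1)[0],key=cv2.contourArea)
    b=cv2.minAreaRect(unproj(c,cs.reshape(-1,2),.012).astype(np.float32));print(t,round(r['score'],2),np.round(r['location']),np.round(b[0],4),np.round(b[1],4),round(b[2],1))
x0,y0,S=.63,.18,2000
a=topdown(img,c,x0,y0,540,560,.012,S);cv2.imwrite("pics/td1.png",a)
E
```

```text
[0.4669187  0.06695711 0.23163888] [[-0.961, -0.278, 0.001], [-0.278, 0.961, 0.002], [-0.001, 0.001, -1.0]]
board 0.83 [262. 192.] [0.4906 0.0476] [0.1993 0.1993] 14.6
slot 0.55 [261. 193.] [0.4914 0.0468] [0.198 0.199] 14.5
```

View pics/td1.png

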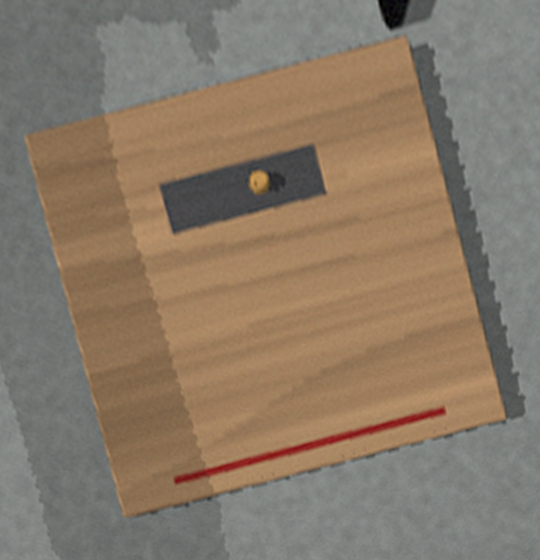

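The rectified wrist view shows the slot centred at (244,189) and the pin at (259,182), so the pin is about 8 mm to the board's −y of the slot centre. The board centre is (0.4906, 0.0476) with a heading of 14.6°. Next is the plate.

Emit:
{"api": "drive_tool", "payload": {
  "steps": "0.16 -0.7 0 0 0 0.025;0.16 -0.7 0 0 0 0.025;0.16 -0.7 0 0 0 0.025;0.16 -0.7 0 0 0 0.025;0.16 -0.7 0 0 0 0.025"
}}

```text
time_s: 2.95
position: [0.4767, -0.119, 0.2311]
eef_rot: [[-0.97, -0.244, 0.0], [-0.244, 0.97, -0.003], [0.0, -0.003, -1.0]]
ft_force: [0.8, -0.1, 0.1]
grip_width: 0.0855
gripper_force: 0.0
```

Emit:
{"api": "drive_tool", "payload": {
  "steps": "0.16 -0.7 0 0 0 0;0.16 -0.7 0 0 0 0;0.16 -0.7 0 0 0 0;0.16 -0.7 0 0 0 0;0.16 -0.7 0 0 0 0;0.16 -0.7 0 0 0 0"
}}

```text
time_s: 3.55
position: [0.4826, -0.2917, 0.2308]
eef_rot: [[-0.967, -0.253, -0.0], [-0.253, 0.967, 0.002], [-0.0, 0.002, -1.0]]
ft_force: [0.2, 0.8, -0.3]
grip_width: 0.0853
gripper_force: 0.0
```

```bash
python3 - <<'E'
from h import *
s=status.sense();c=camera_info("wrist");img=camera("wrist");print(s['position'],np.round(s['eef_rot'],3).tolist())
for r in finder.cut_out("handle","wrist"):
    m=r['region'].astype(np.uint8);cs=max(cv2.findContours(m,0,1)[0],key=cv2.contourArea)
    b=cv2.minAreaRect(unproj(c,cs.reshape(-1,2),.008).astype(np.float32));print(round(r['score'],2),np.round(r['location']),np.round(b[0],4),np.round(b[1],4),round(b[2],1))
a=topdown(img,c,.64,-.18,520,520,.008,2000)
b=topdown(img,c,.64,-.18,520,520,.056,2000)
cv2.imwrite("pics/td2.png",np.hstack([a[:,:400],b[:,:400]]))
E
```

```text
[ 0.48263964 -0.29171177  0.23080024] [[-0.967, -0.253, -0.0], [-0.253, 0.967, 0.002], [-0.0, 0.002, -1.0]]
0.82 [265. 190.] [ 0.504  -0.3061] [0.1584 0.1095] 14.6
0.81 [407.  32.] [ 0.2786 -0.2146] [0.1602 0.1125] 71.6
0.81 [194.  13.] [ 0.3368 -0.4156] [0.0493 0.1044] 14.7
```

View pics/td2.png

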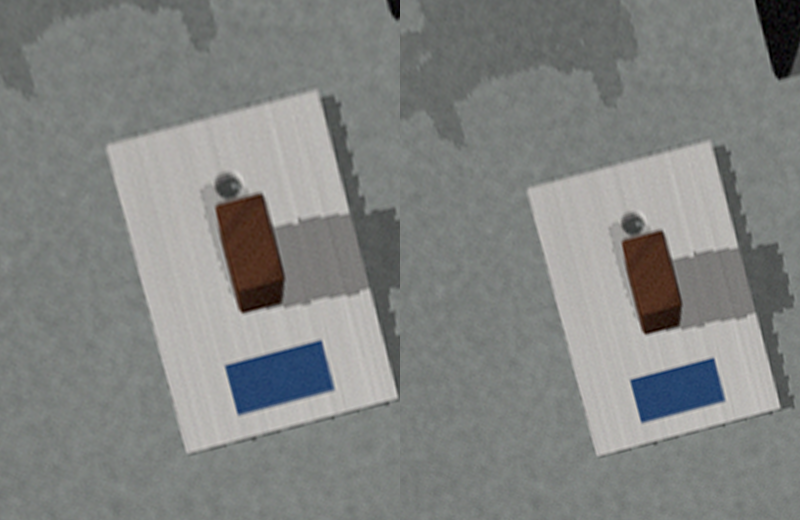

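The plate centre is (0.504, −0.306) at 14.6°, and the hole at left (228,185) gives (0.5475, −0.294), which agrees. The dark handle is upright at the middle. I'll descend astride it.

Emit:
{"api": "drive_tool", "payload": {
  "steps": "-0.068 -0.077 0.2 0 0 0;-0.068 -0.077 0.4 0 0 0;-0.068 -0.077 0.55 0 0 0;-0.068 -0.077 0.65 0 0 0;-0.068 -0.077 0.73 0 0 0;-0.068 -0.077 0.8 0 0 0;-0.068 -0.077 0.85 0 0 0;-0.068 -0.077 0.856 0 0 0;-0.068 -0.077 0.856 0 0 0"
}}

```text
time_s: 4.55
position: [0.5035, -0.3072, 0.0176]
eef_rot: [[-0.968, -0.252, 0.0], [-0.252, 0.968, 0.0], [-0.001, 0.0, -1.0]]
ft_force: [-0.7, 0.2, 0.5]
grip_width: 0.0854
gripper_force: 0.0
```

Emit:
{"api": "drive_tool", "payload": {
  "steps": "0 0 0 0 0 0;0 0 0 0 0 0;0 0 0 0 0 0;0 0 0 0 0 0;0 0 0 0 0 0;0 0 0 0 0 0;0 0 0 0 0 0;0 0 0 0 0 0",
  "fingers": -1
}}

```text
time_s: 5.35
position: [0.5031, -0.3081, 0.0179]
eef_rot: [[-0.968, -0.251, 0.001], [-0.251, 0.968, -0.0], [-0.001, -0.0, -1.0]]
ft_force: [0.2, 0.7, 5.6]
grip_width: 0.0212
gripper_force: 60.4
```

Emit:
{"api": "drive_tool", "payload": {
  "steps": "0 0 -0.04 0 0 0;0 0 -0.1 0 0 0;0 0 -0.2 0 0 0;0 0 -0.3 0 0 0;0 0 -0.3 0 0 0;0 0 -0.3 0 0 0"
}}

```text
time_s: 5.95
position: [0.5025, -0.3081, 0.0925]
eef_rot: [[-0.968, -0.251, 0.0], [-0.251, 0.968, -0.0], [-0.0, -0.0, -1.0]]
ft_force: [0.0, -0.2, -5.0]
grip_width: 0.0212
gripper_force: 59.5
```

```bash
python3 - <<'E'
from h import *
s=status.sense();c=camera_info("wrist");img=camera("wrist");print(s['position'],np.round(s['eef_rot'],3).tolist(),s['ft_force'],s['ft_torque'])
cv2.imwrite("pics/w3.png",img)
z=.008+s['position'][2]-.0176
print(proj(c,[[.5475,-.2945,z]]))
for r in finder.cut_out("handle","wrist")[:2]:
    m=r['region'].astype(np.uint8);cs=max(cv2.findContours(m,0,1)[0],key=cv2.contourArea)
    b=cv2.minAreaRect(unproj(c,cs.reshape(-1,2),z).astype(np.float32));print(round(r['score'],2),np.round(r['location']),np.round(b[0],4),np.round(b[1],4),round(b[2],1))
E
```

```text
[ 0.50254557 -0.30810817  0.09245688] [[-0.968, -0.251, 0.0], [-0.251, 0.968, -0.0], [-0.0, -0.0, -1.0]] [ 1.95224378e-03 -2.05771436e-01 -5.00204141e+00] [ 0.06359138  0.06118877 -0.01239338]
[[283.23076272 335.40327038]]
0.77 [516.  26.] [ 0.3566 -0.2398] [0.0639 0.029 ] 71.8
0.61 [281. 213.] [ 0.5008 -0.3079] [0.1536 0.1093] 14.5
```

View pics/w3.png

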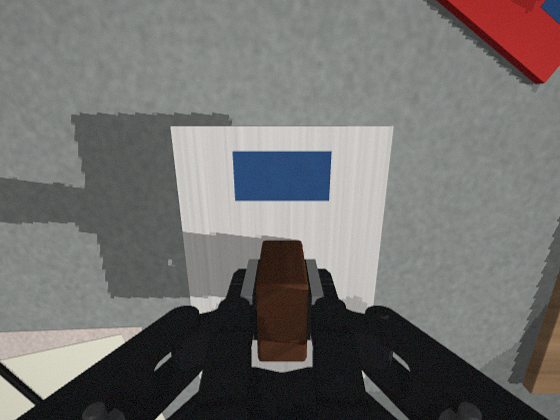

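The plate hangs level and square in the grip, blue end at the top with edge corners (171,126) and (393,126). The hole is hidden by the fingers. I'll use the visible edge to fix the plate's offset from the tool.

```bash
python3 - <<'E'
from h import *
s=status.sense();c=camera_info("wrist");z=.008+s['position'][2]-.0176
p=unproj(c,[[171,126],[393,126],[332,151],[233,151],[331,200],[234,200]],z);R=s['eef_rot'][:2,:2]
print(((p-s['position'][:2])@np.array([[.9677,-.252],[.252,.9677]])*1000).round(1))
h=np.array([.5025,-.3081])+.0464*np.array([.968,.251]);pin=np.array([.537,.0505])
for q in(h,): 
  d=pin-q;print(q,d,'tool',d@R)
E
```

```text
[[-77.6 -53.1]
 [-77.5  55.4]
 [-65.5  26.2]
 [-65.5 -23.4]
 [-40.1  27. ]
 [-40.1 -24.2]]
[ 0.5474152 -0.2964536] [-0.0104152  0.3469536] tool [-0.07696579  0.3384689 ]
```

Emit:
{"api": "drive_tool", "payload": {
  "steps": "-0.02 0.08 0 0 0 0;-0.05 0.2 0 0 0 0;-0.08 0.35 0 0 0 0;-0.11 0.5 0 0 0 0;-0.14 0.63 0 0 0 0;-0.15 0.68 0 0 0 0;-0.15 0.68 0 0 0 0"
}}

```text
time_s: 6.75
position: [0.4959, -0.1311, 0.0913]
eef_rot: [[-0.967, -0.256, -0.003], [-0.256, 0.967, 0.002], [0.002, 0.003, -1.0]]
ft_force: [-0.0, 0.1, -2.7]
grip_width: 0.0214
gripper_force: 59.7
```

Emit:
{"api": "drive_tool", "payload": {
  "steps": "-0.02 0.08 0 0 0 0;-0.05 0.2 0 0 0 0;-0.08 0.35 0 0 0 0;-0.11 0.5 0 0 0 0;-0.14 0.61 0 0 0 0;-0.154 0.668 0 0 0 0;-0.154 0.668 0 0 0 0;-0.154 0.668 0 0 0 0"
}}

```text
time_s: 7.55
position: [0.4923, 0.0347, 0.092]
eef_rot: [[-0.969, -0.248, -0.0], [-0.248, 0.969, -0.002], [0.001, -0.002, -1.0]]
ft_force: [-0.4, 0.2, -3.1]
grip_width: 0.0214
gripper_force: 59.9
```

```bash
python3 - <<'E'
from h import *
s=status.sense();R=s['eef_rot'];print(s['time_s'],s['position'],np.round(R,4).tolist(),s['ft_force'])
c=camera_info("wrist");camera("wrist");z=s['position'][2]-.0096
for r in finder.cut_out("handle","wrist")[:2]+finder.cut_out("board","wrist")[:1]:
    m=r['region'].astype(np.uint8);cs=max(cv2.findContours(m,0,1)[0],key=cv2.contourArea)
    b=cv2.minAreaRect(unproj(c,cs.reshape(-1,2),z).astype(np.float32));print(round(r['score'],2),np.round(r['location']),np.round(b[0],4),np.round(b[1],4),round(b[2],1))
d=np.array([.4915,.0375])-s['position'][:2];print((d@R[:2,:2]*1000).round(1))
for n in("scene",):
  cc=camera_info(n);camera(n)
  for r in finder.cut_out("pot",n)[:1]:
    v,u=np.nonzero(r['region']);k=v.argmax();print(n,'pot bottom',unproj(cc,[[u[k],v[k]]],0))
E
```

```text
7.55 [0.49228171 0.03470533 0.09199407] [[-0.9687, -0.2484, -0.0001], [-0.2484, 0.9687, -0.0021], [0.0006, -0.002, -1.0]] [-0.41479622  0.15905114 -3.11819592]
0.69 [284. 216.] [0.4908 0.0348] [0.153  0.1094] 14.4
0.84 [382. 125.] [0.4615 0.0358] [0.1246 0.1347] 14.7
[0.1 2.9]
scene pot bottom [[0.78132665 0.04447743]]
```

Emit:
{"api": "drive_tool", "payload": {
  "steps": "0 0.012 0.06 0 0 0;0 0.012 0.12 0 0 0;0 0.012 0.17 0 0 0;0 0.012 0.2 0 0 0;0 0.012 0.208 0 0 0;0 0.012 0.208 0 0 0;0 0.012 0.208 0 0 0;0 0.012 0.208 0 0 0"
}}

```text
time_s: 8.6
position: [0.4916, 0.0401, 0.0409]
eef_rot: [[-0.968, -0.251, 0.001], [-0.251, 0.968, 0.0], [-0.001, -0.0, -1.0]]
ft_force: [0.9, 0.4, -3.6]
grip_width: 0.0214
gripper_force: 59.9
```

```bash
python3 - <<'E'
from h import *
s=status.sense();R=s['eef_rot'];print(s['time_s'],s['position'],np.round(R,4).tolist(),s['ft_force'],s['ft_torque'])
d=np.array([.4915,.0375])-s['position'][:2];print((d@R[:2,:2]*1000).round(1))
out=[]
for n,w in(("scene",(265,180)),("side",(235,160))):
  im=camera(n);x,y=w;out.append(cv2.resize(im[y:y+80,x:x+95],(395,333),interpolation=cv2.INTER_CUBIC))
cv2.imwrite("pics/p5.png",np.hstack(out))
E
```

```text
8.6 [0.4915789  0.04008132 0.04086705] [[-0.968, -0.2508, 0.0013], [-0.2508, 0.968, 0.0001], [-0.0012, -0.0002, -1.0]] [ 0.90082039  0.38455804 -3.62986087] [-0.05965064  0.02442459  0.02415083]
[ 0.7 -2.5]
```

View pics/p5.png

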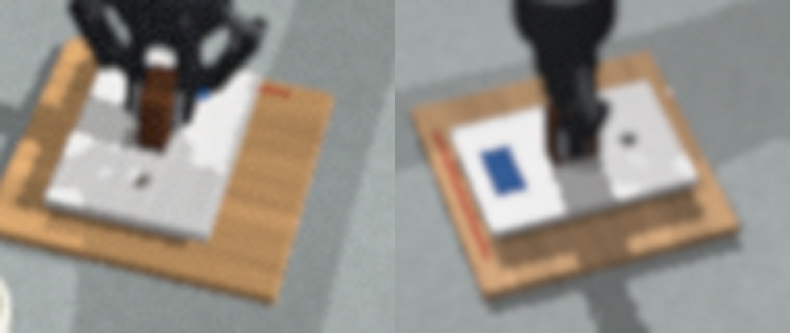

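Scene (left crop) and side views show the plate level and square over the board, hole end toward the slot. I'll trim 2.5 mm in −y and lower gently.

Emit:
{"api": "drive_tool", "payload": {
  "steps": "0.003 -0.01 0 0 0 0;0.003 -0.01 0 0 0 0;0.003 -0.01 0.003 0 0 0;0.003 -0.01 0.006 0 0 0;0.003 -0.01 0.009 0 0 0;0.003 -0.01 0.012 0 0 0;0.003 -0.01 0.014 0 0 0;0.003 -0.01 0.016 0 0 0;0.003 -0.01 0.018 0 0 0;0.003 -0.01 0.018 0 0 0;0.003 -0.01 0.018 0 0 0"
}}

```text
time_s: 9.8
position: [0.491, 0.0375, 0.0358]
eef_rot: [[-0.968, -0.251, -0.0], [-0.251, 0.968, -0.0], [0.0, -0.0, -1.0]]
ft_force: [0.0, 0.4, -4.2]
grip_width: 0.0213
gripper_force: 60.0
```

Emit:
{"api": "drive_tool", "payload": {
  "steps": "0 0 0.003 0 0 0;0 0 0.005 0 0 0;0 0 0.007 0 0 0;0 0 0.008 0 0 0;0 0 0.008 0 0 0;0 0 0.008 0 0 0"
}}

```text
time_s: 10.4
position: [0.491, 0.0375, 0.0338]
eef_rot: [[-0.968, -0.251, -0.0], [-0.251, 0.968, -0.0], [0.0, -0.0, -1.0]]
ft_force: [0.4, 0.6, -3.4]
grip_width: 0.0216
gripper_force: 60.0
```

Emit:
{"api": "drive_tool", "payload": {
  "steps": "0 0 0.003 0 0 0;0 0 0.005 0 0 0;0 0 0.007 0 0 0;0 0 0.008 0 0 0;0 0 0.008 0 0 0;0 0 0.008 0 0 0"
}}

```text
time_s: 11.0
position: [0.491, 0.0374, 0.0318]
eef_rot: [[-0.968, -0.251, -0.0], [-0.251, 0.968, -0.0], [0.0, -0.0, -1.0]]
ft_force: [0.7, 0.1, -4.0]
grip_width: 0.0211
gripper_force: 60.0
```

Emit:
{"api": "drive_tool", "payload": {
  "steps": "0 0 0.002 0 0 0;0 0 0.004 0 0 0;0 0 0.006 0 0 0;0 0 0.0075 0 0 0;0 0 0.0075 0 0 0;0 0 0.0075 0 0 0"
}}

```text
time_s: 11.6
position: [0.491, 0.0375, 0.0299]
eef_rot: [[-0.968, -0.251, -0.0], [-0.251, 0.968, -0.0], [0.0, -0.0, -1.0]]
ft_force: [-0.4, -0.7, -4.2]
grip_width: 0.0215
gripper_force: 60.0
```

Emit:
{"api": "drive_tool", "payload": {
  "steps": "0 0 0.001 0 0 0;0 0 0.002 0 0 0;0 0 0.003 0 0 0;0 0 0.003 0 0 0;0 0 0.003 0 0 0"
}}

```text
time_s: 12.1
position: [0.491, 0.0375, 0.0298]
eef_rot: [[-0.968, -0.251, 0.0], [-0.251, 0.968, 0.0], [-0.0, -0.0, -1.0]]
ft_force: [-1.3, -0.2, 6.4]
grip_width: 0.0211
gripper_force: 61.0
```

Contact came with the tool at 29.8 mm, 12 mm above its table-level grasp height. The plate therefore sits on the board with the pin in the hole, so I'll release.

Emit:
{"api": "drive_tool", "payload": {
  "steps": "0 0 0 0 0 0;0 0 0 0 0 0;0 0 0 0 0 0;0 0 0 0 0 0;0 0 0 0 0 0;0 0 0 0 0 0;0 0 0 0 0 0",
  "fingers": 1
}}

```text
time_s: 12.8
position: [0.491, 0.0374, 0.0291]
eef_rot: [[-0.968, -0.251, -0.0], [-0.251, 0.968, -0.0], [0.0, -0.0, -1.0]]
ft_force: [0.2, 0.6, 0.3]
grip_width: 0.0853
gripper_force: 0.0
```

Emit:
{"api": "drive_tool", "payload": {
  "steps": "0 0 -0.05 0 0 0;0 0 -0.15 0 0 0;0 0 -0.3 0 0 0;0 0 -0.5 0 0 0;0.1 0 -0.7 0 0 0;0.1 0 -0.8 0 0 0;0.1 0 -0.8 0 0 0;0.1 0 -0.8 0 0 0"
}}

```text
time_s: 13.6
position: [0.4668, 0.0312, 0.2304]
eef_rot: [[-0.968, -0.251, 0.002], [-0.251, 0.968, 0.0], [-0.002, -0.0, -1.0]]
ft_force: [0.6, -0.2, -0.2]
grip_width: 0.0848
gripper_force: 0.0
```

```bash
python3 - <<'E'
from h import *
s=status.sense();print(s['time_s'],s['position'],s['grip_width'],s['ft_force'])
c=camera_info("wrist");im=camera("wrist")
for r in finder.cut_out("handle","wrist")[:1]:
    m=r['region'].astype(np.uint8);cs=max(cv2.findContours(m,0,1)[0],key=cv2.contourArea)
    b=cv2.minAreaRect(unproj(c,cs.reshape(-1,2),.020).astype(np.float32));print(round(r['score'],2),np.round(b[0],4),np.round(b[1],4),round(b[2],1))
a=topdown(im,c,.63,.18,540,560,.02,2000)
cv2.imwrite("pics/fin.png",a)
E
```

```text
13.6 [0.46681785 0.03124551 0.2303553 ] 0.08484887505061274 [ 0.62944307 -0.22016374 -0.17036944]
0.64 [ 0.3405 -0.1695] [0.0401 0.0898] 14.6
```

View pics/fin.png

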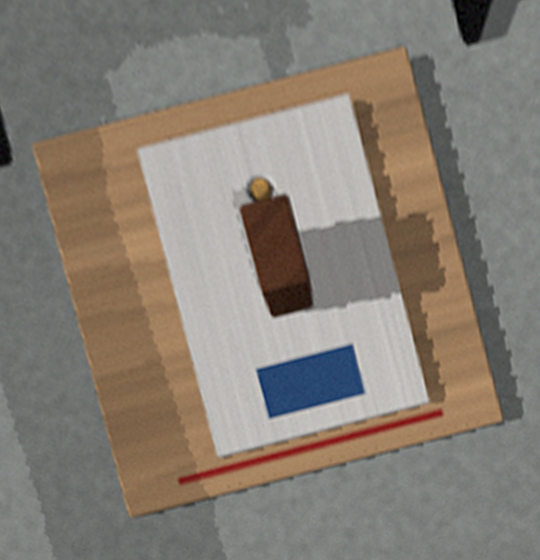

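The brass pin is visible inside the hole at (260,187). The plate is flat and square on the board, blue end next to the red stripe.

```bash
python3 -c "
from station import ticket;print(ticket.hand_in())"
```

```text
the job is handed in; nothing more can be done
None
```

The stencil plate is lying flat and square on the register board with the brass pin in its hole and the gripper clear, and the job is handed in at about 14 s; the hole dropped over the pin on the first lowering, so no nudging along the slot was needed.

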